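# Seat a vial rack in the reader and hold its spring shutter open

### The job

Slide the twelve-vial rack along the reader's plate, without lifting it, until it sits square and flush against both metal stops; then pull the reader's spring-return shutter handle out towards the robot until its pointer lines up with the marker clip on the side rail, and keep it there: the program finishes while the gripper is still holding the handle at the mark. Do not shift the marker clip, and leave the small rack, the jar and the dish where they are.

Things in the scene. Friction and masses are not known exactly. Their poses are not given: they have to be found in the camera images.
- reader: Rack reader, fixed to the bench, turned up to 0.25 rad. Origin: bench under the middle of its aluminium plate; x points away from the robot, y left, z up. Plate 260 mm (x -130 to 130) by 320 mm (y -155 to 165), 8 mm thick. Right part (y below 0): open rack bay with two steel stops. White head: x 20 to 130, y 25 to 160, up to z = 92. In front of the head: the shutter handle and marker rail.
- corner (a point): Where the working faces of the two stops meet, at plate-top height: x = 100, y = 0, z = 8 mm in the reader's frame; axes as the reader's.
- far_stop (a point): Middle of the far stop's working face, at its top edge (z = 28 mm): the face is x = 100 mm in the reader's frame, from y = -135 to -5, rising 20 mm above the plate. The rack's far 60 mm face must lie flush on it.
- side_stop (a point): Middle of the side stop's working face, at its top edge (z = 28 mm): the face is y = 0 in the reader's frame, from x = 30 to 100 mm, rising 20 mm above the plate. The rack's left 90 mm face must lie flush on it.
- rack: Loose white rack with 12 green-capped vials (4 x 3), 0.25 to 0.5 kg, standing on the plate in the bay, turned up to 0.3 rad from the reader's axes. Block 90 (its x) x 60 (its y) x 40 mm high; vials rise another 16 mm inside its outline. Origin: centre of its underside; x points away from the robot. Seated, its origin is at x = 55, y = -30, z = 8 mm in the reader's frame.
- rack_corner (a point): The rack's far left bottom corner (x = 45, y = 30, z = 0 mm in the rack's frame); it meets point corner when the rack is seated.
- shutter: Spring-return slide of the reader: moves straight along the reader's -x (out, towards the robot), 0 to 78 mm, and springs home when let go. Pull: about 5 N at home, 1 N more per 10 mm. Origin: under the middle of the handle at plate-top height, at home x = -40, y = 85, z = 8 mm in the reader's frame; axes as the reader's.
- handle (a point): Middle of the upright grey handle, 50 mm above the plate top: a paddle 14 mm thick (x), 44 mm wide (y), spanning 24 to 68 mm above the plate top, on a foot 30 mm (x) x 46 mm whose top is 24 mm above the plate. Pinch it from above, front and back. At home 53 mm of free room behind it to the head; two low rods (tops 10 mm above the plate) and their end block (13 mm) in front.
- pointer (a point): Tip of the thin steel pointer arm that sticks out from the foot of the handle to the left (+y), at the handle's mid-plane, 55 mm left of the handle's middle and 20 mm above the plate top.
- marker: Small black clip, 12 x 14 mm, with a thin upright fin up to 30 mm above the plate top, on the rail left of the handle; its friction holds it where it was set. Origin: under the fin at plate-top height, on the side that faces the handle; axes as the reader's.
- mark (a point): The fin of the marker clip, on the side that faces the handle, 20 mm above the plate top. The pointer must come level with it along the reader's x; at the start it lies 35 to 65 mm nearer to the robot (reader's -x) than the pointer.
- small_rack: Bystander: small loose white rack, 50 x 44 x 30 mm, with four green-capped vials, 46 mm high in all, on the bench to the right of the reader. Origin: centre of its underside.
- jar: Bystander: white-capped jar, 48 mm across, 60 mm high, on the bench to the left of the reader. Origin: centre of its underside.
- dish: Bystander: open steel dish, 84 mm across, 25 mm high, on the bench to the left of the reader. Origin: centre of its underside.

How it is judged (in metres and radians):
On the way, in this order (a step that is already met when the one before it is completed fails the run):
1. the rack sits flush on both stops while the shutter is still home (x of rack_corner in the frame of corner between -0.004 and 0.003 m and y of rack_corner in the frame of corner between -0.004 and 0.003 m and z of rack_corner in the frame of corner below 0.004 m and angle between the x axis of rack and the x axis of reader, either way round below 0.05 rad and angle between rack's own z axis and vertical below 0.05 rad and x of shutter in the frame of reader above -0.055 m), for 0.2 s.
2. the shutter is held at the mark by the gripper (x of pointer in the frame of mark between -0.004 and 0.004 m and contact force between the fingers and shutter above 4 N and linear speed of shutter below 0.01 m/s), for 0.3 s.
At the end, for the whole second after the job is handed in: The rack stands on the plate with its corner within 4 mm of the stops' corner along each stop's direction and square to within 0.05 rad; the shutter's pointer is within 4 mm of the marker along the pull, at rest, with the fingers still bearing on the shutter (more than 4 N) (all of step 2 and x of rack_corner in the frame of corner between -0.004 and 0.003 m and y of rack_corner in the frame of corner between -0.004 and 0.003 m and z of rack_corner in the frame of corner below 0.004 m and angle between the x axis of rack and the x axis of reader, either way round below 0.05 rad and angle between rack's own z axis and vertical below 0.05 rad); the arm keeps its last pose, push and grip.
It fails at once if the rack was lifted off the plate (more than 15 mm) (z of rack in the frame of reader above 0.023 m).
It fails at once if the rack was tipped over (angle between rack's own z axis and vertical above 0.5 rad).
It fails at once if the marker clip was shifted (more than 4 mm) (distance of mark from where it was at the start of the episode above 0.004 m).
It fails at once if the small rack, the jar or the dish was disturbed (moved more than 20 mm or tipped) (distance of any of small_rack, jar, dish from where it was at the start of the episode above 0.02 m or angle between any of small_rack, jar, dish's own z axis and vertical above 0.4 rad).
It also fails if it takes over 58 s, if anything falls off the work surface, if the arm or the gripper's body presses on something with over 40 N, if the wrist force passes 120 N, or if a joint passes its speed limit or range.

### The arm

A 6-joint arm with a two-finger parallel gripper is mounted at the origin on the work surface. World frame = base frame: x ahead of the robot, y to its left, z up, the work surface at z = 0. Lengths are in m, angles in degrees, forces in N, time in s.
With the tool pointing down it reaches from about 0.3 to 0.75 m from the base axis. Payload 8.5 kg.
Tool frame: the origin (TCP) lies on the centre line of the jaws, within the pads' length; the fingertips stand 11 mm ahead of it and the grasp point (between the pads) lies 8 mm behind it; z points along the fingers, y is the line along which they close (so a half turn about z gives the same grasp; the last joint's range is limited). The gripper opens to 85 mm and grips with 20 to 120 N. Pads are 22 mm wide; open, the fingers measure 114 mm over their backs; the gripper's body (76 mm by 85 mm) begins 54 mm behind the grasp point. The pads swing forward as they close: fully open they stand 13 mm farther back than shut.
Start: joints at [61.289, 21.807, 74.336, -0, 83.858, -12.336], TCP at [0.155, 0.528, 0.242] pointing down, gripper open.
Joint ranges: [-178.18, 178.18], [-50.72, 133.34], [12.68, 142.11], [-81.47, 261.47], [9.98, 163.14], [-165.26, 165.26]. Speed limits (degrees/s): [136.94, 136.94, 180, 180, 180, 180].

### API

Orientations are given as a 3x3 rotation matrix whose columns are the frame's x, y, z axes.
In Python, from rig import env, vision gives the robot as it stands (env), with the cameras (vision).
- The arm moves only by the shell command python3 nudge.py 'ROWS' [FORCE]. ROWS is one flat JSON list of numbers that holds 1 to 10 rows one after another, with no inner brackets; each row has 5 numbers: dx, dy, dz in m, then a turn about the tool's z in degrees, then the finger opening in m; each row shifts and turns the commanded pose from where the row before left it, along the tool's axes as they then stand; what a row does not reach is not made up. A row lasts 1/10 s, in which the tool goes at most 0.05 m and 8.59 degrees, less where a joint would pass 70% of its speed; a pose out of reach is approached as far as the arm can. The fingers move at their own pace and stop on an object; FORCE is the grip in N (left out, the last holds). Time passes only in rows, so rows that do not move let the fingers close. It prints the time, the measured TCP pose, the force, the opening and the grip force at its end. Input that does not fit is refused with a message, and nothing moves.
- env.observe(): the state, without advancing time (a new reading comes with each control period).
- vision.get_image(name): name is "side" or "top"; returns a dict with "pixels" (420x560x3 uint8, red, green, blue), "K" (3x3 intrinsics, pixels), "distortion" ([k1, k2, p1, p2, k3] as OpenCV has them; the pictures are not rectified), "extrinsics" (4x4, takes a point from world to camera coordinates). Camera axes: x right, y down, z forward; pixel columns grow to the right and rows downward; lengths in m; the calibration is good to about 2 mm. A picture is of the moment at which its call begins. There is no depth.
- env.close_job(): hands the job in; it is judged then, once.
The state is a dict: "time_s": time; "q": joint angles; "qvel": joint speeds; "joint_efforts": joint torques, N m; "position": TCP position; "tool_rot": TCP orientation; "ft_force": force on the tool from outside, world axes, zero at the start; "wrist_torque": the same for the moment, N m; "grip_width": finger opening in m; "gripper_force": force on a finger pad.
Only numpy, scipy, OpenCV 4.12 (cv2) and the standard library are available. Lean on these libraries where they do the work, as an engineer would, in place of code of your own. Each camera call takes 0.05 s, during which the arm holds its last target. There are 200 camera calls.

## Working session

There is one attempt and no reset: what is moved stays moved. The work goes in short steps, Python scripts to look and compute and a shell command to move; the robot and the scene stay as the last step left them, time stands still between calls to the robot, and variables do not carry over. Pictures are saved under pics/ and viewed, at most 10 in all, crops included, and the job is handed in when it is done.

```bash
ls; mkdir -p pics; python3 - <<'E'
from rig import env, vision
import cv2,numpy as np,json
s=env.observe();print(s['time_s'],s['position'],np.round(s['tool_rot'],3),s['grip_width'])
for n in ['top','side']:
    d=vision.get_image(n);cv2.imwrite(f'pics/{n}0.png',d['pixels'][:,:,::-1])
    np.savez(f'{n}0.npz',**d)
    print(n,d['K'],d['distortion'],np.round(d['extrinsics'],3))
E
```

```text
nudge.py
pics
rig.py
0.0 [0.15492753 0.52743527 0.24171245] [[-0.959  0.282 -0.001]
 [ 0.282  0.959 -0.001]
 [ 0.    -0.001 -1.   ]] 0.08532994160242527
top [[424.89150022   0.         284.298512  ]
 [  0.         424.89150022 214.55564601]
 [  0.           0.           1.        ]] [-0.10487342  0.          0.          0.          0.        ] [[ 0.082 -0.997  0.003  0.005]
 [-0.972 -0.08  -0.221  0.601]
 [ 0.221  0.015 -0.975  0.795]
 [ 0.     0.     0.     1.   ]]
side [[426.15583126   0.         277.18741669]
 [  0.         426.15583126 204.1755839 ]
 [  0.           0.           1.        ]] [0.01394868 0.         0.         0.         0.        ] [[ 0.689 -0.725 -0.012 -0.365]
 [-0.523 -0.485 -0.701  0.402]
 [ 0.502  0.489 -0.713  0.734]
 [ 0.     0.     0.     1.   ]]
```

View pics/top0.png

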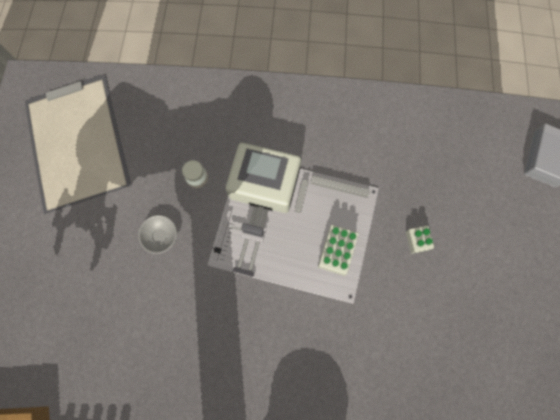

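View pics/side0.png

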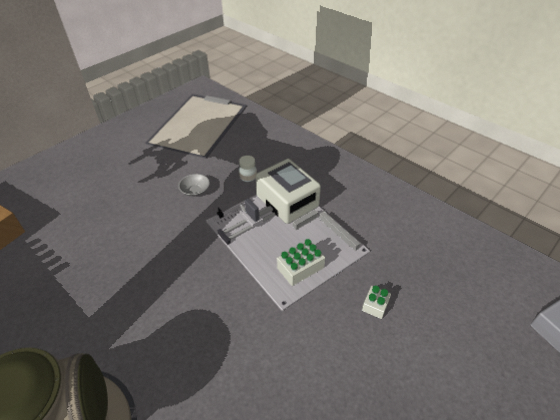

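The top view shows the plate with corners near (210,265), (354,301) and (378,183). The rack is around (339,249), the handle around (253,230), the marker clip at (218,250), the dish at (158,234), the jar at (194,173) and the small rack at (421,239). The side view agrees. I'll enlarge both to measure.

```bash
python3 - <<'E'
import cv2
a=cv2.imread('pics/top0.png')[135:310,200:390];cv2.imwrite('pics/top0c.png',cv2.resize(a,None,fx=4,fy=3.42*4/3.42*0.85,interpolation=cv2.INTER_CUBIC) if 0 else cv2.resize(a,None,fx=3.4,fy=3.4,interpolation=cv2.INTER_CUBIC))
a=cv2.imread('pics/side0.png')[150:315,205:375];cv2.imwrite('pics/side0c.png',cv2.resize(a,None,fx=3.6,fy=3.6,interpolation=cv2.INTER_CUBIC))
E
```

```text
(no output)
```

View pics/top0c.png

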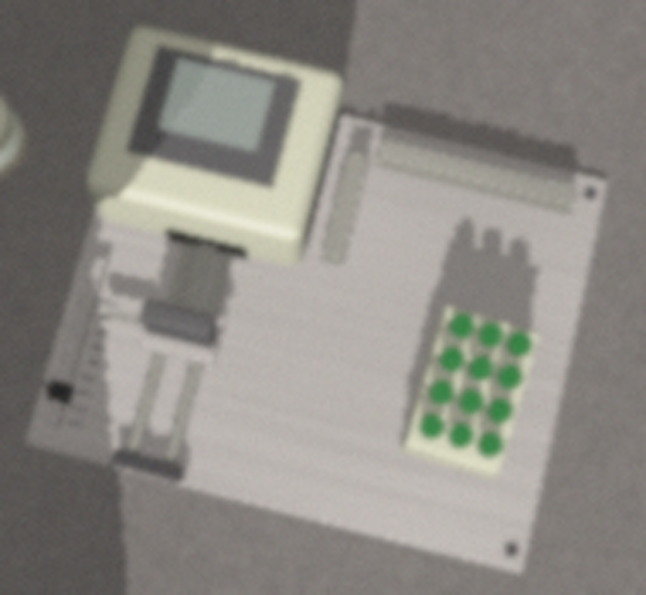

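View pics/side0c.png

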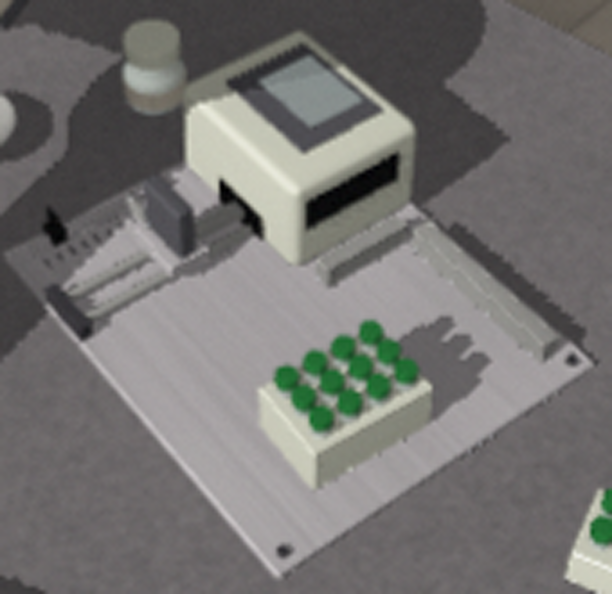

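The enlarged top view (scale 3.4, offset 200,135) has the plate corners at (28,440), (522,572) and (606,178). The handle top is at about (180,318), the marker at (60,391), and the far and side stop faces are visible. The side crop (3.6×, offset 205,150) has the plate corners at (5,255), (280,575) and (595,362), with the fin tip at (50,208). Next I'll solve the poses, using the green caps for the rack.

```bash
cat > h.py <<'E'
import cv2,numpy as np
from scipy.optimize import least_squares
def ray(d,px):
    p=cv2.undistortPoints(np.array(px,float).reshape(-1,1,2),d['K'],d['distortion']).reshape(-1,2)
    R=d['extrinsics'][:3,:3];t=d['extrinsics'][:3,3]
    return -R.T@t, np.c_[p,np.ones(len(p))]@R
def onplane(d,px,z):
    c,r=ray(d,px); return c+r*((z-c[2])/r[:,2])[:,None]
def tri(d1,p1,d2,p2):
    A=np.zeros((3,3));b=np.zeros(3)
    for d,p in((d1,p1),(d2,p2)):
        c,r=ray(d,p);r=r[0]/np.linalg.norm(r[0]);M=np.eye(3)-np.outer(r,r);A+=M;b+=M@c
    return np.linalg.solve(A,b)
def fit2(loc,w):  # pose x,y,yaw with w=R loc+t
    lm,wm=loc.mean(0),w.mean(0);a,b=loc-lm,w-wm
    th=np.arctan2((a[:,0]*b[:,1]-a[:,1]*b[:,0]).sum(),(a*b).sum())
    R=np.array([[np.cos(th),-np.sin(th)],[np.sin(th),np.cos(th)]])
    t=wm-R@lm;return R,t,th,w-(loc@R.T+t)
def caps(d):
    h=cv2.cvtColor(d['pixels'],cv2.COLOR_RGB2HSV)
    m=cv2.inRange(h,(45,90,40),(85,255,255));n,l,s,c=cv2.connectedComponentsWithStats(m)
    return m,[(s[i,4],*np.round(c[i],2)) for i in range(1,n) if s[i,4]>8]
def local(R,t,P): # world -> reader frame
    P=np.atleast_2d(P);return np.c_[(P[:,:2]-t)@R,P[:,2]]
E
python3 - <<'E'
from h import *
T=dict(np.load('top0.npz'));S=dict(np.load('side0.npz'))
def uc(p,s,o): return (np.array(p,float)+.5)/s-.5+np.array(o)
loc=np.array([[-.13,.165],[-.13,-.155],[.13,-.155]])
tp=uc([(28,440),(522,572),(606,178)],3.4,(200,135)); sp=uc([(5,255),(280,575),(595,362)],3.6,(205,150))
for n,d,p in(('top',T,tp),('side',S,sp)):
    w=onplane(d,p,.008);R,t,th,e=fit2(loc,w[:,:2]);print(n,np.round(w,4).tolist(),'t',t,'yaw',th,'err',np.round(e,4).tolist())
for i in range(3): print('tri',tri(T,tp[i],S,sp[i]))
print('fin tip',tri(T,uc([60,388],3.4,(200,135)),S,uc([50,208],3.6,(205,150))))
for n,d in(('top',T),('side',S)):
    print(n,caps(d)[1])
E
```

```text
top [[0.4907, 0.2083, 0.008], [0.4347, -0.1038, 0.008], [0.6913, -0.1467, 0.008]] t [0.58978437 0.02623415] yaw -0.1703161954666331 err [[0.001, -0.0026], [-0.0007, 0.0007], [-0.0004, 0.0019]]
side [[0.4878, 0.2066, 0.008], [0.4348, -0.1061, 0.008], [0.6898, -0.1491, 0.008]] t [0.58822828 0.02425381] yaw -0.16668387761981954 err [[0.0004, -0.0019], [0.0005, 0.0009], [-0.0009, 0.0011]]
tri [0.4904471  0.20946291 0.00390741]
tri [ 0.43538443 -0.10465549  0.00521467]
tri [ 0.69265448 -0.14762068  0.00401308]
fin tip [0.51893388 0.18627545 0.04634084]
top [(np.int32(27), np.float64(335.41), np.float64(230.37)), (np.int32(57), np.float64(422.56), np.float64(232.18)), (np.int32(22), np.float64(343.91), np.float64(233.09)), (np.int32(24), np.float64(352.12), np.float64(235.67)), (np.int32(26), np.float64(332.5), np.float64(240.31)), (np.int32(25), np.float64(428.44), np.float64(240.92)), (np.int32(24), np.float64(341.12), np.float64(242.67)), (np.int32(23), np.float64(420.48), np.float64(242.39)), (np.int32(23), np.float64(349.43), np.float64(245.26)), (np.int32(26), np.float64(329.42), np.float64(249.92)), (np.int32(25), np.float64(338.08), np.float64(252.56)), (np.int32(24), np.float64(346.54), np.float64(255.29)), (np.int32(21), np.float64(326.71), np.float64(259.76)), (np.int32(23), np.float64(335.09), np.float64(262.35)), (np.int32(22), np.float64(343.91), np.float64(265.09))]
side [(np.int32(106), np.float64(312.38), np.float64(247.23)), (np.int32(106), np.float64(304.74), np.float64(251.52)), (np.int32(108), np.float64(296.89), np.float64(255.85)), (np.int32(110), np.float64(288.96), np.float64(260.11)), (np.int32(43), np.float64(375.44), np.float64(288.93)), (np.int32(45), np.float64(383.98), np.float64(292.16)), (np.int32(43), np.float64(372.0), np.float64(296.91)), (np.int32(47), np.float64(380.68), np.float64(300.4))]
```

```bash
cat >> h.py <<'E'
RT=np.array([.589,.0253]);RY=-.168
RR=np.array([[np.cos(RY),-np.sin(RY)],[np.sin(RY),np.cos(RY)]])
def grid(d,z=.062):
    """rack pose from the 12 caps in the top view: centre, yaw (world), in reader frame"""
    c=np.array([k[1:] for k in caps(d)[1]]);w=onplane(d,c,z)[:,:2]
    l=(w-RT)@RR;w=w[l[:,1]>-.15];mu=w.mean(0);u,s,v=np.linalg.svd(w-mu);a=v[0]*np.sign(v[0,0])
    return len(w),mu,np.arctan2(a[1],a[0]),(mu-RT)@RR,s
E
python3 - <<'E'
from h import *
T=dict(np.load('top0.npz'));S=dict(np.load('side0.npz'))
n,mu,y,l,s=grid(T);print(n,mu,'yaw',y,'rel',y-RY,'reader',l,s)
# side check: bottom corners of the rack block (near-right bottom px 317,487 crop -> z=8mm), near-left top (262,390)
uc=lambda p,sc,o:(np.array([p],float)+.5)/sc-.5+np.array(o)
R=np.array([[np.cos(y),-np.sin(y)],[np.sin(y),np.cos(y)]])
for nm,p,z in(('near-right bottom',(317,487),.008),('near-right top',(317,455),.048),('near-left top',(260,390),.048),('far-right top',(431,382),.048)):
    print(nm,(onplane(S,uc(p,3.6,(205,150)),z)[0,:2]-mu)@R)
from rig import env, vision
s=env.observe();R0=s['tool_rot'];p=s['position']
tgt=np.r_[mu,.10];print('tool delta',R0.T@(tgt-p),'tool y heading',np.degrees(np.arctan2(R0[1,1],R0[0,1])),'want',90+np.degrees(y))
E
```

```text
12 [ 0.54051673 -0.06200911] yaw -0.2296917521867045 rel -0.0616917521867045 reader [-0.03320165 -0.09418683] [0.08080392 0.05048083]
near-right bottom [-0.04047306 -0.02931511]
near-right top [-0.04349213 -0.03267099]
near-left top [-0.04520072  0.0259679 ]
far-right top [ 0.04533637 -0.02729832]
tool delta [-0.53618444 -0.45667566  0.14219566] tool y heading 73.62475785074105 want 76.83963201073703
```

```bash
python3 nudge.py '[-0.035, -0.030, 0, 0, 0.085, -0.035, -0.030, 0, 0, 0.085, -0.035, -0.030, 0, 0, 0.085, -0.035, -0.030, 0, 0, 0.085, -0.035, -0.030, 0, 0, 0.085, -0.035, -0.030, 0, 0, 0.085, -0.035, -0.030, 0, 0, 0.085, -0.035, -0.030, 0, 0, 0.085, -0.035, -0.030, 0, 0, 0.085, -0.035, -0.030, 0, 0, 0.085]' 20
cat > go.py <<'E'
# usage: go.py x y z headingY [world]  -> displacement in tool axes and turn needed
import sys,numpy as np
from rig import env, vision
s=env.observe();R=np.array(s['tool_rot']);x,y,z,h=map(float,sys.argv[1:5])
cur=np.degrees(np.arctan2(R[1,1],R[0,1]))
print('t',s['time_s'],'d_tool',np.round(R.T@(np.array([x,y,z])-s['position']),4),'turn',round((cur-h+180)%360-180,2),'tilt',np.round(R[:,2],4),'q',np.round(s['q'],1),'ft',np.round(s['ft_force'],1))
E
python3 go.py 0.5405 -0.062 0.10 76.84
```

```text
time_s: 1.1
position: [0.4068, 0.1394, 0.2423]
tool_rot: [[-0.959, 0.282, -0.0], [0.282, 0.959, 0.0], [0.0, -0.0, -1.0]]
ft_force: [1.5, 0.4, -0.4]
grip_width: 0.0851
gripper_force: 0.0
t 1.1 d_tool [-0.1851 -0.1555  0.1422] turn -3.22 tilt [-2.e-04  0.e+00 -1.e+00] q [  3.    9.7  91.8   0.   78.5 -70.6] ft [ 1.5  0.4 -0.4]
```

```bash
python3 nudge.py '[-0.037, -0.031, 0.010, 0, 0.085, -0.037, -0.031, 0.020, 0, 0.085, -0.037, -0.031, 0.020, 0, 0.085, -0.037, -0.031, 0.015, 0, 0.085, -0.037, -0.031, 0.015, 0, 0.085, 0, 0, 0.03, -3.2, 0.085, 0, 0, 0.03, 0, 0.085, 0, 0, 0, 0, 0.085]' 20
python3 go.py 0.5405 -0.062 0.043 76.84
python3 - <<'E'
from h import *
from rig import env, vision
a=[vision.get_image(n)['pixels'][:,:,::-1] for n in('top','side')]
cv2.imwrite('pics/g1.png',np.hstack([cv2.resize(a[0][180:330,270:390],None,fx=3,fy=3),cv2.resize(a[1][180:330,230:370],None,fx=3,fy=3)]))
E
```

```text
time_s: 1.9
position: [0.5353, -0.0551, 0.1009]
tool_rot: [[-0.973, 0.229, -0.008], [0.229, 0.974, 0.003], [0.008, 0.001, -1.0]]
ft_force: [0.8, 0.6, -0.5]
grip_width: 0.0846
gripper_force: 0.0
t 1.9 d_tool [-0.0071 -0.0056  0.0578] turn -0.06 tilt [-0.0076  0.0026 -1.    ] q [-18.5  29.2  88.   -0.   63.3 -95.3] ft [ 0.8  0.6 -0.5]
```

View pics/g1.png

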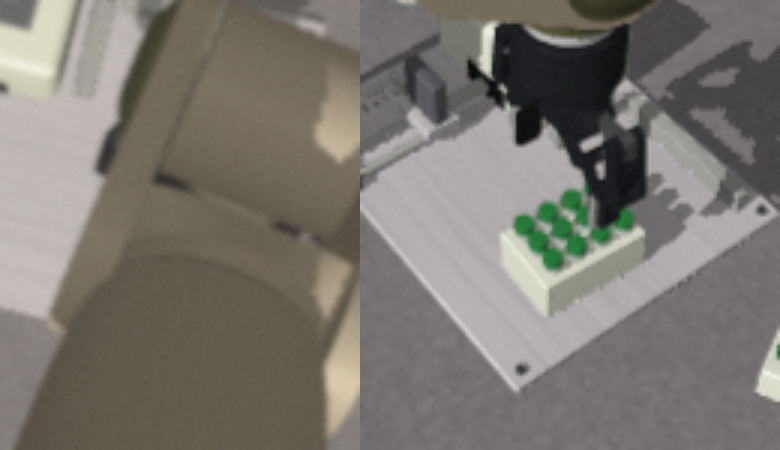

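The view shows the open fingers above the rack, astride its width, with the right finger just outside the right face. The arm hides the rack from the top camera. I'll correct the residual and check again before descending.

```bash
python3 nudge.py '[0, 0, 0, 0, 0.085, 0, 0, 0, 0, 0.085]' 20
python3 go.py 0.5405 -0.062 0.043 76.84
```

```text
time_s: 2.2
position: [0.5378, -0.0553, 0.1059]
tool_rot: [[-0.974, 0.228, 0.003], [0.228, 0.974, -0.001], [-0.003, -0.0, -1.0]]
ft_force: [0.8, 0.4, -0.8]
grip_width: 0.0846
gripper_force: 0.0
t 2.2 d_tool [-0.004  -0.0059  0.0629] turn 0.01 tilt [ 2.6e-03 -9.0e-04 -1.0e+00] q [-18.4  28.8  87.6  -0.   63.4 -95.3] ft [ 0.8  0.4 -0.8]
```

```bash
python3 nudge.py '[-0.004, -0.006, 0, 0, 0.085, 0, 0, 0.02, 0, 0.085, 0, 0, 0.02, 0, 0.085, 0, 0, 0.020, 0, 0.085, 0, 0, 0, 0, 0.085, 0, 0, 0, 0, 0.085]' 20
python3 go.py 0.5405 -0.062 0.043 76.84
python3 - <<'E'
from h import *
from rig import env, vision
a=vision.get_image('side')['pixels'][:,:,::-1]
cv2.imwrite('pics/g2.png',cv2.resize(a[180:300,240:370],None,fx=5,fy=5,interpolation=cv2.INTER_CUBIC))
E
```

```text
time_s: 2.8
position: [0.5401, -0.0625, 0.0451]
tool_rot: [[-0.974, 0.228, 0.001], [0.228, 0.974, -0.0], [-0.001, -0.0, -1.0]]
ft_force: [0.0, 0.7, -0.3]
grip_width: 0.085
gripper_force: 0.0
t 2.8 d_tool [-0.0002  0.0005  0.0021] turn -0.02 tilt [ 6.e-04 -3.e-04 -1.e+00] q [-19.1  34.   90.6  -0.   55.4 -95.9] ft [ 0.   0.7 -0.3]
```

View pics/g2.png

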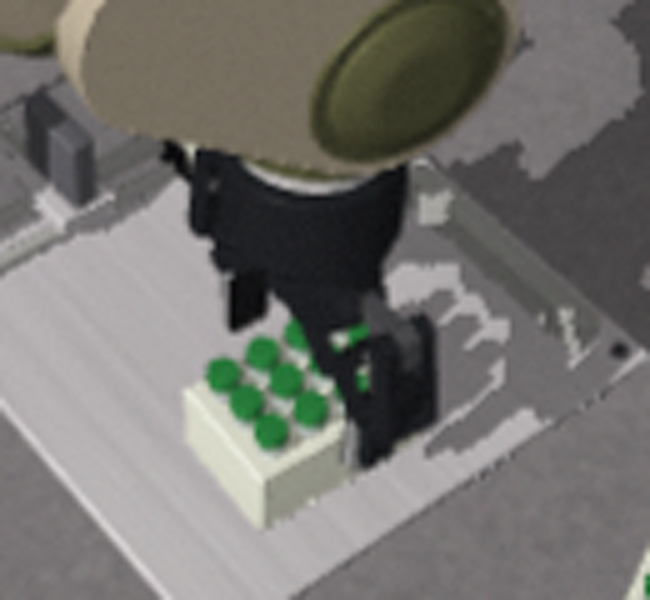

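The side view shows the fingers straddling the rack, clear on the right, with the inner corner of the right fingertip at crop pixel (352,465). I'll work out its height, then close gently.

```bash
python3 - <<'E'
from h import *
from rig import env, vision
d=dict(np.load('side0.npz'));c,r=ray(d,[[352/5+240-.4,465/5+180-.4]]);r=r[0]
y=-.2297;n=np.array([-np.sin(y),np.cos(y)]);o=np.array([.5401,-.0625])
k=(-.0425-(c[:2]-o)@n)/(r[:2]@n);P=c+k*r;print('tip z',P[2],'along',(P[:2]-o)@np.array([np.cos(y),np.sin(y)]))
E
python3 nudge.py '[0, 0, 0, 0, 0.055, 0, 0, 0, 0, 0.055, 0, 0, 0, 0, 0.055, 0, 0, 0, 0, 0.055, 0, 0, 0, 0, 0.055]' 25
python3 go.py 0.5405 -0.062 0.043 80.37
```

```text
tip z 0.042706813711125946 along -0.005046848441945301
time_s: 3.35
position: [0.5402, -0.0623, 0.0455]
tool_rot: [[-0.974, 0.228, 0.002], [0.228, 0.974, -0.001], [-0.002, -0.0, -1.0]]
ft_force: [-0.5, 0.4, 7.1]
grip_width: 0.0594
gripper_force: 26.6
t 3.35 d_tool [-0.0002  0.0004  0.0025] turn -3.54 tilt [ 1.8e-03 -7.0e-04 -1.0e+00] q [-19.1  33.9  90.6  -0.   55.4 -95.9] ft [-0.5  0.4  7.1]
```

```bash
python3 nudge.py '[0, 0, 0, -1.2, 0.055, 0, 0, 0, -1.2, 0.055, 0, 0, 0, -1.1, 0.055, 0, 0, 0, 0, 0.055, 0, 0, 0, 0, 0.055]' 25
python3 - <<'E'
from h import *
print(RT+RR@np.array([.050,-.035]), RT+RR@np.array([.055,-.030]),'heading',90+np.degrees(RY))
E
python3 go.py 0.6325 -0.0176 0.045 80.37
```

```text
time_s: 3.85
position: [0.5404, -0.0623, 0.0455]
tool_rot: [[-0.986, 0.168, 0.002], [0.168, 0.986, -0.001], [-0.002, -0.0, -1.0]]
ft_force: [-0.7, -0.7, 6.6]
grip_width: 0.0591
gripper_force: 26.5
[ 0.63244368 -0.01756778] [ 0.63820934 -0.01347423] heading 80.37430904180216
t 3.85 d_tool [-0.0833  0.0595  0.0006] turn -0.02 tilt [ 2.3e-03 -8.0e-04 -1.0e+00] q [-19.1  33.9  90.6  -0.   55.3 -99.4] ft [-0.7 -0.7  6.6]
```

```bash
python3 nudge.py '[-0.010, 0.007, 0, 0, 0.055, -0.010, 0.007, 0, 0, 0.055, -0.010, 0.007, 0, 0, 0.055, -0.010, 0.007, 0, 0, 0.055, -0.010, 0.007, 0, 0, 0.055, -0.010, 0.007, 0, 0, 0.055, -0.010, 0.007, 0, 0, 0.055, -0.008, 0.006, 0, 0, 0.055, 0, 0, 0, 0, 0.055, 0, 0, 0, 0, 0.055]' 25
python3 go.py 0.6325 -0.0176 0.045 80.37
```

```text
time_s: 4.85
position: [0.6271, -0.0207, 0.0455]
tool_rot: [[-0.986, 0.168, 0.004], [0.168, 0.986, -0.0], [-0.004, 0.001, -1.0]]
ft_force: [3.8, 3.3, 4.3]
grip_width: 0.0589
gripper_force: 26.9
t 4.85 d_tool [-0.0048  0.004   0.0005] turn -0.03 tilt [ 3.7e-03 -1.0e-04 -1.0e+00] q [-12.7  40.2  76.2   0.   63.4 -93.1] ft [3.8 3.3 4.3]
```

```bash
for i in 1; do python3 nudge.py '[-0.002, 0, 0, 0, 0.055, -0.002, 0, 0, 0, 0.055, -0.002, 0, 0, 0, 0.055, 0, 0, 0, 0, 0.055, 0, 0, 0, 0, 0.055]' 25; done; python3 go.py 0.6382 -0.0135 0.045 80.37
python3 nudge.py '[-0.002, 0, 0, 0, 0.055, -0.002, 0, 0, 0, 0.055, 0, 0, 0, 0, 0.055]' 25;python3 go.py 0.6382 -0.0135 0.045 80.37
python3 nudge.py '[-0.002, 0, 0, 0, 0.055, 0, 0, 0, 0, 0.055]' 25;python3 go.py 0.6382 -0.0135 0.045 80.37
```

```text
time_s: 5.35
position: [0.6306, -0.0217, 0.0455]
tool_rot: [[-0.986, 0.168, -0.002], [0.168, 0.986, 0.0], [0.002, 0.0, -1.0]]
ft_force: [-7.7, 1.8, 12.5]
grip_width: 0.0593
gripper_force: 27.7
t 5.35 d_tool [-0.0061  0.0093  0.0004] turn -0.03 tilt [-2.3e-03  4.0e-04 -1.0e+00] q [-12.7  40.6  75.2  -0.   64.3 -93. ] ft [-7.7  1.8 12.5]
time_s: 5.65
position: [0.6345, -0.0225, 0.0455]
tool_rot: [[-0.986, 0.168, -0.003], [0.168, 0.986, 0.0], [0.003, -0.0, -1.0]]
ft_force: [-8.5, 1.5, 11.1]
grip_width: 0.0591
gripper_force: 27.7
t 5.65 d_tool [-0.0022  0.0095  0.0005] turn -0.03 tilt [-2.6e-03  3.0e-04 -1.0e+00] q [-12.7  41.   74.5  -0.   64.7 -93. ] ft [-8.5  1.5 11.1]
time_s: 5.85
position: [0.6355, -0.0226, 0.0454]
tool_rot: [[-0.986, 0.168, -0.005], [0.168, 0.986, 0.001], [0.005, -0.0, -1.0]]
ft_force: [-11.9, 2.2, 14.7]
grip_width: 0.059
gripper_force: 28.0
t 5.85 d_tool [-0.0011  0.0094  0.0004] turn -0.04 tilt [-5.2e-03  7.0e-04 -1.0e+00] q [-12.7  41.1  74.2  -0.   65.  -93. ] ft [-11.9   2.2  14.7]
```

```bash
python3 nudge.py '[-0.002, 0, 0, 0, 0.055, 0, 0, 0, 0, 0.055]' 25;python3 go.py 0.6382 -0.0135 0.045 80.37
python3 nudge.py '[-0.002, 0, 0, 0, 0.055, 0, 0, 0, 0, 0.055]' 25;python3 go.py 0.6382 -0.0135 0.045 80.37
```

```text
time_s: 6.05
position: [0.6357, -0.0225, 0.0454]
tool_rot: [[-0.986, 0.168, -0.01], [0.168, 0.986, 0.002], [0.01, -0.0, -1.0]]
ft_force: [-20.9, 3.7, 19.9]
grip_width: 0.0594
gripper_force: 28.5
t 6.05 d_tool [-0.0009  0.0093  0.0004] turn -0.02 tilt [-0.0097  0.0016 -1.    ] q [-12.7  41.2  73.9  -0.   65.4 -93. ] ft [-20.9   3.7  19.9]
time_s: 6.25
position: [0.6376, -0.0228, 0.0449]
tool_rot: [[-0.986, 0.168, -0.01], [0.168, 0.986, 0.002], [0.01, -0.0, -1.0]]
ft_force: [-18.7, 3.1, 16.3]
grip_width: 0.0594
gripper_force: 28.9
t 6.25 d_tool [ 0.001   0.0093 -0.0001] turn -0.03 tilt [-0.0101  0.0016 -0.9999] q [-12.7  41.4  73.6  -0.   65.6 -93. ] ft [-18.7   3.1  16.3]
```

```bash
python3 nudge.py '[0, 0.002, 0, 0, 0.055, 0, 0.002, 0, 0, 0.055, 0, 0.002, 0, 0, 0.055, 0, 0.002, 0, 0, 0.055, 0, 0, 0, 0, 0.055]' 25;python3 go.py 0.6382 -0.0135 0.045 80.37
python3 nudge.py '[0, 0.002, 0, 0, 0.055, 0, 0, 0, 0, 0.055]' 25;python3 go.py 0.6382 -0.0135 0.045 80.37
python3 nudge.py '[0, 0.002, 0, 0, 0.055, 0, 0, 0, 0, 0.055]' 25;python3 go.py 0.6382 -0.0135 0.045 80.37
```

```text
time_s: 6.75
position: [0.6382, -0.0202, 0.045]
tool_rot: [[-0.985, 0.169, -0.012], [0.17, 0.985, -0.006], [0.011, -0.008, -1.0]]
ft_force: [-25.9, -22.8, 18.5]
grip_width: 0.0592
gripper_force: 30.2
t 6.75 d_tool [ 0.0011  0.0066 -0.0001] turn -0.13 tilt [-0.0123 -0.0064 -0.9999] q [-12.2  41.5  73.4  -0.6  65.7 -92.2] ft [-25.9 -22.8  18.5]
time_s: 6.95
position: [0.6383, -0.02, 0.0452]
tool_rot: [[-0.985, 0.17, -0.013], [0.17, 0.985, -0.009], [0.011, -0.011, -1.0]]
ft_force: [-29.4, -30.2, 19.4]
grip_width: 0.059
gripper_force: 36.4
t 6.95 d_tool [0.0012 0.0064 0.0001] turn -0.15 tilt [-0.0129 -0.0087 -0.9999] q [-12.1  41.5  73.4  -0.7  65.8 -92.1] ft [-29.4 -30.2  19.4]
time_s: 7.15
position: [0.6383, -0.0198, 0.0453]
tool_rot: [[-0.985, 0.17, -0.014], [0.17, 0.985, -0.011], [0.012, -0.013, -1.0]]
ft_force: [-33.2, -40.6, 21.0]
grip_width: 0.0587
gripper_force: 44.9
t 7.15 d_tool [0.0012 0.0062 0.0002] turn -0.17 tilt [-0.0138 -0.0111 -0.9998] q [-12.1  41.5  73.3  -0.9  65.8 -91.9] ft [-33.2 -40.6  21. ]
```

Motion in y stopped about 6 mm before the predicted seat, so I'll back off and look.

```bash
python3 nudge.py '[0, -0.003, 0, 0, 0.055, 0, 0, 0, 0, 0.055]' 25;python3 go.py 0.6382 -0.0135 0.045 80.37
python3 - <<'E'
from h import *
from rig import env, vision
t=vision.get_image('top');s=vision.get_image('side');np.savez('s2.npz',**s);np.savez('t2.npz',**t)
a=[i['pixels'][:,:,::-1] for i in(t,s)]
cv2.imwrite('pics/g3.png',np.hstack([cv2.resize(a[0][150:270,280:400],None,fx=3,fy=3,interpolation=cv2.INTER_CUBIC),cv2.resize(a[1][165:285,240:350],None,fx=4,fy=3*1,interpolation=cv2.INTER_CUBIC) if 0 else cv2.resize(a[1][165:285,240:380],None,fx=3,fy=3,interpolation=cv2.INTER_CUBIC)]))
print(caps(s)[1])
E
```

```text
time_s: 7.35
position: [0.6382, -0.0198, 0.0451]
tool_rot: [[-0.985, 0.17, -0.012], [0.17, 0.985, -0.006], [0.011, -0.008, -1.0]]
ft_force: [-27.8, -25.4, 19.3]
grip_width: 0.0591
gripper_force: 42.1
t 7.35 d_tool [0.0011 0.0062 0.0001] turn -0.16 tilt [-0.0123 -0.0063 -0.9999] q [-12.2  41.5  73.4  -0.5  65.8 -92.2] ft [-27.8 -25.4  19.3]
[(np.int32(56), np.float64(314.02), np.float64(215.05)), (np.int32(97), np.float64(310.21), np.float64(221.3)), (np.int32(94), np.float64(303.6), np.float64(225.84)), (np.int32(43), np.float64(375.44), np.float64(288.93)), (np.int32(45), np.float64(383.98), np.float64(292.16)), (np.int32(43), np.float64(372.0), np.float64(296.91)), (np.int32(47), np.float64(380.68), np.float64(300.4))]
```

View pics/g3.png

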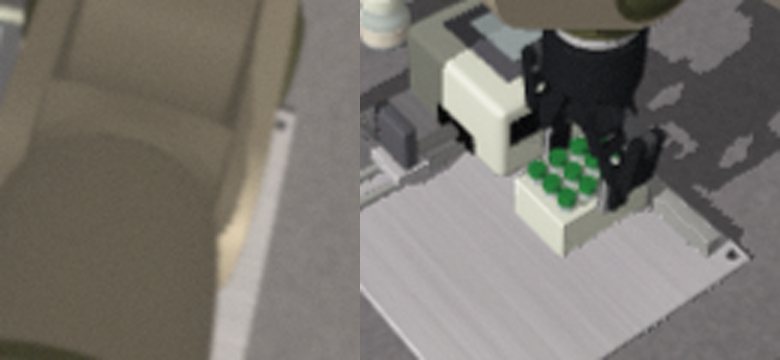

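```bash
python3 - <<'E'
from h import *
d=dict(np.load('s2.npz'))
for n,p,z in(('NL top',(516,180),.048),('NR top',(566,213),.048),('NR bot',(566,254),.008),('NL bot',(517,214),.008)):
    w=onplane(d,[((p[0]-360+.5)/3-.5+240,(p[1]+.5)/3-.5+165)],z);print(n,np.round(local(RR and 0 or RR,RT,w) if 0 else local(RR,RT,w),4))
# static features in initial side picture: side stop top near-right edge corner, head bottom-right-near corner
s=dict(np.load('side0.npz'));t=dict(np.load('top0.npz'))
u=lambda p,sc,o:[((p[0]+.5)/sc-.5+o[0],(p[1]+.5)/sc-.5+o[1])]
for n,dd,p,z in(('sidestop near-right top S',s,u((330,266),3.6,(205,150)),.028),('sidestop near-right bottom S',s,u((331,284),3.6,(205,150)),.008),('sidestop near right T',t,u((345,262),3.4,(200,135)),.028),('sidestop near left T',t,u((321,256),3.4,(200,135)),.028),('farstop right end near T',t,u((572,213),3.4,(200,135)),.028),('farstop left near T',t,u((378,160),3.4,(200,135)),.028),('head near-right bottom S',s,u((297,262),3.6,(205,150)),.008)):
    print(n,np.round(local(RR,RT,onplane(dd,p,z)),4))
E
```

```text
NL top [[ 0.0099 -0.0082  0.048 ]]
NR top [[ 0.0194 -0.0582  0.048 ]]
NR bot [[ 0.0154 -0.0655  0.008 ]]
NL bot [[ 0.0102 -0.0098  0.008 ]]
sidestop near-right top S [[0.0324 0.0018 0.028 ]]
sidestop near-right bottom S [[0.0341 0.0022 0.008 ]]
sidestop near right T [[ 0.0278 -0.0009  0.028 ]]
sidestop near left T [[0.0278 0.0146 0.028 ]]
farstop right end near T [[ 0.0945 -0.1329  0.028 ]]
farstop left near T [[ 0.0978 -0.0054  0.028 ]]
head near-right bottom S [[0.028  0.0324 0.008 ]]
```

The rack's near-left edge measures about y = -8 mm in the reader frame. So it touches the far stop but not the side stop, and the left finger must be meeting something. I'll release it and finish by pushing with closed fingers from the right.

```bash
python3 nudge.py '[0, -0.004, 0, 0, 0.055, 0, -0.004, 0, 0, 0.055, 0, -0.002, 0, 0, 0.055, 0, 0, 0, 0, 0.055, 0, 0, 0, 0, 0.070, 0, 0, 0, 0, 0.070, 0, 0, 0, 0, 0.070]' 25;python3 go.py 0.6382 -0.0135 0.045 80.37
python3 nudge.py '[0, 0, -0.02, 0, 0.070, 0, 0, -0.03, 0, 0.070, 0, 0, -0.03, 0, 0.070, 0, -0.03, 0, 0, 0.070, 0, -0.03, 0, 0, 0, 0, 0, 0, 0, 0, 0, 0, 0, 0, 0, 0, 0, 0, 0, 0, 0, 0, 0, 0, 0]' 25
python3 - <<'E'
from h import *
from rig import env, vision
t=vision.get_image('top');s=vision.get_image('side');np.savez('s3.npz',**s);np.savez('t3.npz',**t)
print(caps(s)[1],caps(t)[1])
o=env.observe();print(local(RR,RT,o['position']),o['ft_force'],o['grip_width'])
a=s['pixels'][:,:,::-1]
cv2.imwrite('pics/g4.png',cv2.resize(a[165:285,240:380],None,fx=5,fy=5,interpolation=cv2.INTER_CUBIC))
E
```

```text
time_s: 8.15
position: [0.6414, -0.0251, 0.0442]
tool_rot: [[-0.986, 0.168, -0.0], [0.168, 0.986, -0.0], [0.0, -0.0, -1.0]]
ft_force: [-0.1, 0.5, 0.5]
grip_width: 0.0698
gripper_force: 0.0
t 8.15 d_tool [ 0.0051  0.0108 -0.0008] turn -0.06 tilt [-2.e-04 -2.e-04 -1.e+00] q [-12.8  41.6  73.4  -0.   65.1 -93.1] ft [-0.1  0.5  0.5]
time_s: 9.05
position: [0.6315, -0.083, 0.1242]
tool_rot: [[-0.986, 0.167, -0.0], [0.167, 0.986, 0.0], [0.0, 0.0, -1.0]]
ft_force: [-0.7, -0.7, -0.4]
grip_width: 0.0002
gripper_force: 0.0
[(np.int32(86), np.float64(323.97), np.float64(213.85)), (np.int32(93), np.float64(317.6), np.float64(218.01)), (np.int32(94), np.float64(310.64), np.float64(222.1)), (np.int32(94), np.float64(303.66), np.float64(226.16)), (np.int32(43), np.float64(375.44), np.float64(288.93)), (np.int32(45), np.float64(383.98), np.float64(292.16)), (np.int32(44), np.float64(372.07), np.float64(296.95)), (np.int32(47), np.float64(380.68), np.float64(300.4))] [(np.int32(23), np.float64(316.74), np.float64(183.83)), (np.int32(25), np.float64(314.08), np.float64(193.56)), (np.int32(22), np.float64(311.91), np.float64(203.09)), (np.int32(26), np.float64(310.0), np.float64(212.5)), (np.int32(51), np.float64(423.29), np.float64(232.1)), (np.int32(25), np.float64(428.44), np.float64(240.92)), (np.int32(24), np.float64(420.5), np.float64(242.5))]
[[ 0.05999305 -0.09980957  0.12429293]] [-0.10354373 -0.37916148 -0.62457975] 0.00010668785905626099
```

View pics/g4.png

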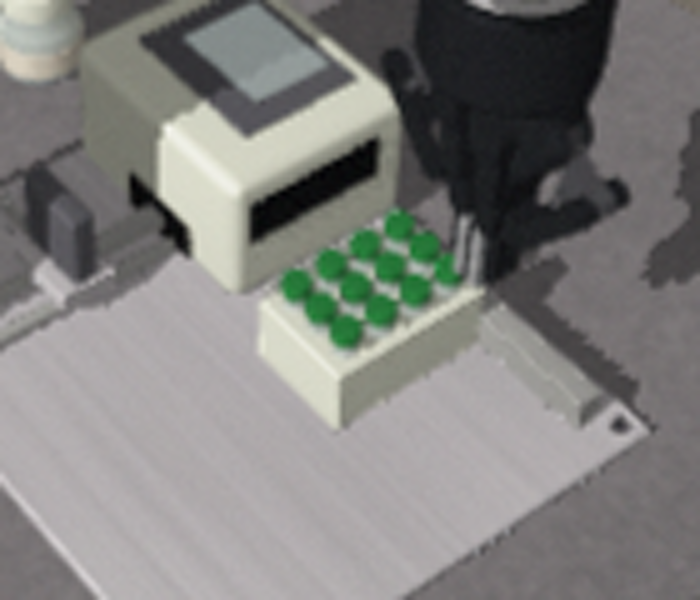

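The view shows the rack flat on the far stop but short of the side stop. The shut gripper's knuckles spread out widely at about (400,60) and (622,190), and they had met the head. I'll measure the knuckle spread and height, and the rack pose from the side view.

```bash
python3 - <<'E'
from h import *
from rig import env, vision
o=env.observe();R=np.array(o['tool_rot']);p=np.array(o['position'])
d=dict(np.load('s3.npz'))
for n,q in(('right knuckle out',(628,192)),('right knuckle low',(600,208)),('left knuckle out',(388,60)),('left knuckle low',(402,90)),('tip',(480,285)),('left link',(415,130))):
    c,r=ray(d,[(q[0]/5-.4+240,q[1]/5-.4+165)]);r=r[0];k=((p-c)@R[:,0])/(r@R[:,0]);print(n,np.round(R.T@(c+k*r-p),4))
for n,q,z in(('NL top',(260,310),.048),('NR top',(340,374),.048),('NR bot',(340,430),.008),('NL bot',(262,352),.008),('FR top',(480,292),.048)):
    print(n,np.round(local(RR,RT,onplane(d,[(q[0]/5-.4+240,q[1]/5-.4+165)],z)),4))
# rack yaw from left cap column (top view)
t=dict(np.load('t3.npz'));w=onplane(t,[(316.74,183.83),(314.08,193.56),(311.91,203.09),(310,212.5)],.062);l=local(RR,RT,w);print(np.round(l,4),np.polyfit(l[:,0],l[:,1],1)[0])
E
```

```text
right knuckle out [-0.     -0.0685 -0.0943]
right knuckle low [-0.     -0.0566 -0.0759]
left knuckle out [-0.      0.0696 -0.0641]
left knuckle low [-0.      0.0595 -0.0539]
tip [-0.      0.0006  0.0193]
left link [-0.      0.0494 -0.0378]
NL top [[ 0.006  -0.0128  0.048 ]]
NR top [[ 0.0109 -0.0657  0.048 ]]
NR bot [[ 0.0116 -0.0674  0.008 ]]
NL bot [[ 0.0122 -0.0074  0.008 ]]
FR top [[ 0.0957 -0.0672  0.048 ]]
[[ 0.0856 -0.0187  0.062 ]
 [ 0.0638 -0.0182  0.062 ]
 [ 0.0429 -0.0186  0.062 ]
 [ 0.0226 -0.0195  0.062 ]] 0.011837450116165564
```

```bash
python3 nudge.py '[0.005, 0, 0, 8, 0, 0, 0, 0, 8, 0, 0, 0, 0, 8, 0, 0, 0, 0, 8, 0, 0, 0, 0, 8, 0, 0, 0, 0, 8, 0, 0, 0, 0, 8, 0, 0, 0, 0, 8, 0, 0, 0, 0, 8, 0, 0, 0, 0, 8, 0]' 25
python3 nudge.py '[0, 0, 0, 8, 0, 0, 0, 0.03, 2, 0, 0, 0, 0.03, 0, 0, 0, 0, 0.03, 0, 0, 0, 0, 0, 0, 0, 0, 0, 0, 0, 0]' 25
python3 - <<'E'
from h import *
print(RT+RR@np.array([.055,-.09]))
E
python3 go.py 0.6281 -0.0726 0.035 -9.63
```

```text
time_s: 10.15
position: [0.6265, -0.0825, 0.1243]
tool_rot: [[-0.001, 1.0, -0.0], [1.0, 0.001, 0.0], [0.0, -0.0, -1.0]]
ft_force: [-0.6, -0.6, -1.0]
grip_width: -0.0001
gripper_force: 0.0
time_s: 10.75
position: [0.6268, -0.0828, 0.035]
tool_rot: [[0.168, 0.986, 0.0], [0.986, -0.168, -0.0], [-0.0, 0.0, -1.0]]
ft_force: [0.7, -0.0, -0.3]
grip_width: -0.0002
gripper_force: 0.0
[ 0.62817669 -0.0726295 ]
t 10.75 d_tool [ 0.0103 -0.0004 -0.    ] turn -0.02 tilt [ 2.e-04 -1.e-04 -1.e+00] q [-18.2  41.4  75.6  -0.   63.   -8.6] ft [ 0.7 -0.  -0.3]
```

```bash
python3 nudge.py '[0.007, 0, 0, 0, 0, 0.008, 0, 0, 0, 0, 0.003, 0, 0, 0, 0, 0.003, 0, 0, 0, 0, 0.002, 0, 0, 0, 0, 0, 0, 0, 0, 0]' 25
python3 nudge.py '[0.002, 0, 0, 0, 0, 0.002, 0, 0, 0, 0, 0, 0, 0, 0, 0]' 25|egrep 'pos|ft_'
python3 nudge.py '[0.002, 0, 0, 0, 0, 0, 0, 0, 0, 0]' 25|egrep 'pos|ft_'
python3 go.py 0.6312 -0.0548 0.035 -9.63
```

```text
time_s: 11.35
position: [0.6305, -0.0603, 0.0346]
tool_rot: [[0.168, 0.986, 0.0], [0.986, -0.168, -0.0], [-0.0, 0.0, -1.0]]
ft_force: [0.6, -0.8, 1.7]
grip_width: -0.0002
gripper_force: 0.1
position: [0.6311, -0.0564, 0.0345]
ft_force: [-0.1, -3.3, 1.9]
position: [0.6315, -0.0543, 0.0345]
ft_force: [-0.6, -3.2, 1.1]
t 11.85 d_tool [-0.0006 -0.0002 -0.0005] turn -0.04 tilt [ 5.e-04 -0.e+00 -1.e+00] q [-15.6  41.6  75.3   0.   63.   -5.9] ft [-0.6 -3.2  1.1]
```

```bash
for k in 1; do python3 nudge.py '[0.002, 0, 0, 0, 0, 0, 0, 0, 0, 0]' 25|egrep 'pos|ft_'
python3 nudge.py '[0.002, 0, 0, 0, 0, 0, 0, 0, 0, 0]' 25|egrep 'pos|ft_'
python3 nudge.py '[0.002, 0, 0, 0, 0, 0, 0, 0, 0, 0]' 25|egrep 'pos|ft_'; done
```

```text
position: [0.6315, -0.0539, 0.0345]
ft_force: [-3.1, -10.6, 2.5]
position: [0.6315, -0.0538, 0.0346]
ft_force: [-5.6, -19.6, 4.1]
position: [0.6315, -0.0537, 0.0348]
ft_force: [-8.3, -27.9, 5.6]
```

```bash
python3 nudge.py '[-0.006, 0, 0, 0, 0, -0.020, 0, 0, 0, 0, 0, 0, -0.04, 0, 0, 0, 0, -0.03, 0, 0, 0, -0.04, 0, 0, 0, 0, -0.04, 0, 0, 0, 0.033, 0, 0, 0, 0, 0.033, 0, 0, 0, 0, 0, 0, 0, 0, 0, 0, 0, 0, 0, 0]' 25|egrep 'pos|ft_'
python3 - <<'E'
from h import *
from rig import env, vision
o=env.observe();print(o['time_s'],local(RR,RT,o['position']))
t=vision.get_image('top');print(grid(t));print(caps(t)[1])
np.savez('t4.npz',**t)
E
```

```text
position: [0.56, 0.0053, 0.1041]
ft_force: [0.6, -0.5, -0.1]
13.45 [[-0.02521492 -0.02461001  0.10409177]]
(0, array([nan, nan]), np.float64(0.0), array([nan, nan]), array([], dtype=float64))
[(np.int32(57), np.float64(422.56), np.float64(232.18)), (np.int32(26), np.float64(428.54), np.float64(240.85)), (np.int32(22), np.float64(420.5), np.float64(242.5))]h.py:30: RuntimeWarning: Mean of empty slice.
  l=(w-RT)@RR;w=w[l[:,1]>-.15];mu=w.mean(0);u,s,v=np.linalg.svd(w-mu);a=v[0]*np.sign(v[0,0])
  ret = um.true_divide(
```

```bash
python3 nudge.py '[-0.005, 0, 0, 0, 0, 0, 0, 0.03, 0, 0, 0, 0, 0.04, 0, 0, 0, 0, 0, 0, 0, 0, 0.004, 0, 0, 0, 0, 0.004, 0, 0, 0, 0, 0.003, 0, 0, 0, 0, 0, 0, 0, 0]' 25|egrep 'pos|ft_'
python3 nudge.py '[0, 0.003, 0, 0, 0, 0, 0, 0, 0, 0]' 25|egrep 'pos|ft_'
python3 nudge.py '[0, 0.003, 0, 0, 0, 0, 0, 0, 0, 0]' 25|egrep 'pos|ft_'
```

```text
position: [0.5712, -0.0027, 0.0355]
ft_force: [-0.3, -0.3, 0.8]
position: [0.5735, -0.003, 0.0347]
ft_force: [0.1, 0.7, -0.4]
position: [0.5765, -0.0034, 0.0344]
ft_force: [-0.2, 0.6, 0.1]
```

```bash
python3 nudge.py '[0, 0.003, 0, 0, 0, 0, 0.002, 0, 0, 0, 0, 0, 0, 0, 0]' 25|egrep 'pos|ft_'
python3 nudge.py '[0, 0.002, 0, 0, 0, 0, 0, 0, 0, 0]' 25|egrep 'pos|ft_'
python3 nudge.py '[0, 0.002, 0, 0, 0, 0, 0, 0, 0, 0]' 25|egrep 'pos|ft_'
python3 go.py 0.5 0 0.035 -9.63
```

```text
position: [0.5798, -0.004, 0.0342]
ft_force: [-6.3, 0.3, 5.1]
position: [0.5799, -0.004, 0.0343]
ft_force: [-16.0, 0.4, 9.7]
position: [0.58, -0.004, 0.0343]
ft_force: [-23.7, 1.1, 16.8]
t 15.4 d_tool [-0.0094 -0.0795  0.0003] turn -0.0 tilt [-0.0128  0.0017 -0.9999] q [-12.1  37.8  84.4  -0.1  58.6  -2.4] ft [-23.7   1.1  16.8]
```

```bash
python3 nudge.py '[0, -0.006, 0, 0, 0, 0, -0.015, 0, 0, 0, 0, -0.02, -0.02, 0, 0, 0, 0, -0.045, 0, 0.05, 0.02, 0, -0.04, 0, 0.05, 0.04, 0, 0, 0, 0.05, 0.04, 0, 0, 0, 0.05, 0, 0, 0, 0, 0.05, 0, 0, 0, 0, 0.05]' 40|egrep 'pos|ft_|grip'
python3 - <<'E'
from h import *
from rig import env, vision
print(RT+RR@np.array([-.045,.085]))
o=env.observe();print(o['time_s'],local(RR,RT,o['position']))
t=vision.get_image('top');print(caps(t)[1]);np.savez('t5.npz',**t)
s=vision.get_image('side');np.savez('s5.npz',**s);print(caps(s)[1])
cap=[k[1:] for k in caps(t)[1] if k[1]<400]
if cap: print(np.round(local(RR,RT,onplane(t,cap,.062)),4))
cv2.imwrite('pics/g5.png',np.hstack([cv2.resize(i['pixels'][a:a+130,b:b+130,::-1],None,fx=3,fy=3,interpolation=cv2.INTER_CUBIC) for i,a,b in((t,150,210),(s,165,210))]))
E
python3 go.py 0.5589 0.1166 0.065 -9.63
```

```text
position: [0.5614, 0.1011, 0.1392]
ft_force: [0.3, -1.2, -0.3]
grip_width: 0.0499
gripper_force: 0.0
[0.55884647 0.11662779]
16.3 [[-0.03989981  0.0701454   0.13922607]]
[(np.int32(26), np.float64(313.19), np.float64(183.0)), (np.int32(23), np.float64(321.57), np.float64(185.39)), (np.int32(24), np.float64(329.88), np.float64(187.33)), (np.int32(24), np.float64(310.88), np.float64(192.33)), (np.int32(24), np.float64(319.12), np.float64(194.67)), (np.int32(24), np.float64(327.71), np.float64(196.71)), (np.int32(23), np.float64(308.39), np.float64(202.04)), (np.int32(23), np.float64(316.91), np.float64(204.22)), (np.int32(26), np.float64(325.15), np.float64(206.46)), (np.int32(25), np.float64(306.08), np.float64(211.56)), (np.int32(21), np.float64(314.62), np.float64(213.52)), (np.int32(21), np.float64(323.0), np.float64(216.0)), (np.int32(57), np.float64(422.56), np.float64(232.18)), (np.int32(25), np.float64(428.44), np.float64(240.92)), (np.int32(23), np.float64(420.48), np.float64(242.39))]
[(np.int32(93), np.float64(322.53), np.float64(212.27)), (np.int32(90), np.float64(315.72), np.float64(216.36)), (np.int32(92), np.float64(308.82), np.float64(220.29)), (np.int32(91), np.float64(301.84), np.float64(224.33)), (np.int32(43), np.float64(375.44), np.float64(288.93)), (np.int32(45), np.float64(383.98), np.float64(292.16)), (np.int32(43), np.float64(372.0), np.float64(296.91)), (np.int32(47), np.float64(380.68), np.float64(300.4))]
[[ 0.0855 -0.0112  0.062 ]
 [ 0.0848 -0.0293  0.062 ]
 [ 0.085  -0.047   0.062 ]
 [ 0.0647 -0.0112  0.062 ]
 [ 0.0641 -0.0289  0.062 ]
 [ 0.0642 -0.0471  0.062 ]
 [ 0.0433 -0.0111  0.062 ]
 [ 0.0431 -0.0291  0.062 ]
 [ 0.0427 -0.0467  0.062 ]
 [ 0.0225 -0.0112  0.062 ]
 [ 0.0229 -0.0291  0.062 ]
 [ 0.0221 -0.0469  0.062 ]]
t 16.4 d_tool [ 0.0161 -0.0052  0.0742] turn -0.08 tilt [-3.e-04 -2.e-04 -1.e+00] q [-1.8 29.1 80.3 -0.  70.6  7.9] ft [-0.7  0.6  0.2]
```

View pics/g5.png

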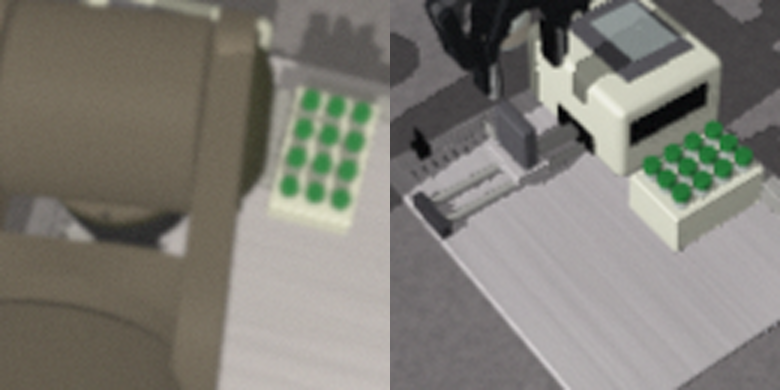

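The rack's caps are square to the reader, with a centre of (53.7, -29.1) mm against the nominal (55, -30). Forces confirmed contact with both stops, so it is seated. The open fingers hang above the handle. I'll descend, pinch, and measure the marker.

```bash
python3 nudge.py '[0.016, -0.005, 0, 0, 0.05, 0, 0, 0.025, 0, 0.05, 0, 0, 0.025, 0, 0.05, 0, 0, 0.024, 0, 0.05, 0, 0, 0, 0, 0.05, 0, 0, 0, 0, 0.05]' 40|egrep 'pos|ft_|grip'
python3 - <<'E'
from h import *
from rig import env, vision
o=env.observe();print(local(RR,RT,o['position']))
s=dict(np.load('s5.npz'));t=dict(np.load('top0.npz'))
for n,d,(a,b,c,e) in(('S',s,(200,222,212,230)),('T',t,(244,256,210,226))):
    print(n,d['pixels'][a:b,c:e].mean(2).astype(int))
E
```

```text
position: [0.5593, 0.1171, 0.0659]
ft_force: [-0.4, -0.0, 0.9]
grip_width: 0.0497
gripper_force: 0.0
[[-0.04460603  0.08558638  0.06587293]]
S [[113 111 111 107  97  90  69  67  68  66  66  71  68  69  66  66  69  68]
 [114 111 105  86  65  66  67  68  69  70  69  66  66  67  65  64  63  66]
 [114 109  90  65  68  66  67  68  69  71  70  66  67  66  67  68  65  66]
 [103  93  65  68  68  67  65  66  68  68  69  68  68  69  69  67  67  68]
 [ 70  67  67  67  67  64  68  68  69  68  69  69  69  68  69  69  69  70]
 [ 68  69  66  67  66  68  69  69  68  68  70  70  69  69  68  69  70  71]
 [ 69  70  67  66  68  67  67  69  71  70  70  68  69  67  66  70  70  69]
 [ 68  67  68  68  69  61  49  62  66  68  69  68  66  64  64  68  70  71]
 [ 68  68  63  67  68  59  29  40  60  64  69  69  68  67  69  69  77  88]
 [ 70  64  68  68  68  59  27  15  38  61  68  68  66  67  75  82  94 105]
 [ 69  67  67  67  66  61  33  13  17  46  64  68  69  82  91 102 104 102]
 [ 68  68  67  67  63  55  34   7  12  36  65  78  85 105 103 102 102 107]
 [ 69  66  68  67  57  28  13   9   8  17  53  93 104 105
[... 800 characters left out ...]
 118 115 111 116 118 113 113]
 [ 88  88  95 108 109 102 102 108 109 114 113 113 117 123 116 112]
 [ 89  91  89  97  91  75  72  75  84  90  99 108 119 122 123 120]
 [ 89  89  96  87  68  56  44  47  54  60  76  93 114 123 121 124]
 [ 89  96 104  90  61  43  40  36  38  43  55  84 111 115 118 119]
 [ 91  99 109  94  66  42  38  35  35  42  54  85 106 110 109 113]
 [ 95 105 114 102  74  54  45  44  42  46  64  98 115 118 119 119]
 [ 95 110 119 110  92  82  78  64  51  52  77 103 124 126 126 126]
 [100 118 121 120 114 109 106  94  82  75  91 112 121 122 125 126]
 [108 118 123 122 120 117 119 112 102 104 107 111 115 118 119 121]
 [111 121 125 123 124 120 118 114 107 116 118 117 115 112 114 116]]
```

```bash
python3 - <<'E'
from h import *
s=dict(np.load('s5.npz'));t=dict(np.load('top0.npz'))
print('S fin top',np.round(local(RR,RT,onplane(s,[(219.25,208),(220.3,209),(221,210)],.038)),4))
print('S fin left top',np.round(local(RR,RT,onplane(s,[(217.6,207.2)],.038)),4))
# top view: far boundary of black (half level ~75) rows 247 at cols 215-217 ; near 252.x
print('T far edge z38/z20',*[np.round(local(RR,RT,onplane(t,[(216,247),(217,247)],z)),4).tolist() for z in(.038,.02)])
print('T near edge',np.round(local(RR,RT,onplane(t,[(214,251.9),(216,252),(218,253)],.02)),4))
E
python3 nudge.py '[0, 0, 0, 0, 0.008, 0, 0, 0, 0, 0.008, 0, 0, 0, 0, 0.008, 0, 0, 0, 0, 0.008, 0, 0, 0, 0, 0.008, 0, 0, 0, 0, 0.008]' 50|egrep 'pos|ft_|grip'
```

```text
S fin top [[-0.0933  0.1522  0.038 ]
 [-0.093   0.1476  0.038 ]
 [-0.0935  0.1436  0.038 ]]
S fin left top [[-0.0951  0.157   0.038 ]]
T far edge z38/z20 [[-0.0911, 0.1517, 0.038], [-0.0906, 0.1497, 0.038]] [[-0.0893, 0.1551, 0.02], [-0.0887, 0.153, 0.02]]
T near edge [[-0.1003  0.1563  0.02  ]
 [-0.0995  0.1521  0.02  ]
 [-0.1005  0.1474  0.02  ]]
position: [0.5609, 0.117, 0.067]
ft_force: [4.7, -0.5, 6.2]
grip_width: 0.0131
gripper_force: 51.5
```

```bash
python3 nudge.py '[0, -0.005, 0, 0, 0.008, 0, -0.01, 0, 0, 0.008, 0, -0.01, 0, 0, 0.008, 0, -0.01, 0, 0, 0.008, 0, -0.005, 0, 0, 0.008, 0, -0.003, 0, 0, 0.008, 0, 0, 0, 0, 0.008, 0, 0, 0, 0, 0.008]' 50|egrep 'time|pos|ft_|grip'
python3 - <<'E'
from h import *
from rig import env, vision
o=env.observe();print(local(RR,RT,o['position']),np.round(np.array(o['tool_rot'])[:,2],4))
t=vision.get_image('top');s=vision.get_image('side');np.savez('t6.npz',**t);np.savez('s6.npz',**s)
f=lambda i,a,b,n,k:cv2.resize(i['pixels'][a:a+n,b:b+n,::-1],None,fx=k,fy=k,interpolation=cv2.INTER_CUBIC)
cv2.imwrite('pics/g6.png',np.hstack([f(t,215,205,50,8),f(s,195,205,50,8)]))
E
```

```text
time_s: 18.4
position: [0.5195, 0.1241, 0.067]
ft_force: [8.2, -1.4, 4.1]
grip_width: 0.0127
gripper_force: 51.2
[[-0.08509477  0.08582766  0.06700174]] [ 7.5e-03 -1.0e-04 -1.0e+00]
```

View pics/g6.png

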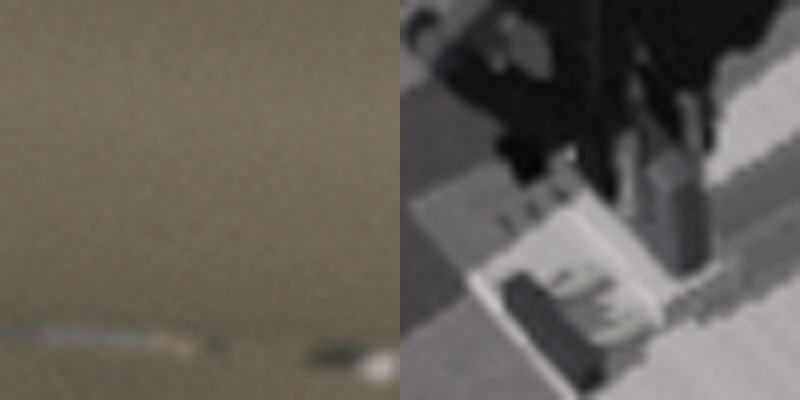

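The handle is pinched and pulled partway. In the side crop, the bright pointer tip shows at about (571,153), just beyond the black clip at (520,160). I'll project the tip at pointer height.

```bash
python3 - <<'E'
from h import *
s=dict(np.load('s6.npz'))
g=s['pixels'].mean(2).astype(int);print(g[208:222,218:242])
for p in((568,150),(571,153),(575,158)):
    print(np.round(local(RR,RT,onplane(s,[((p[0]-400)/8-.45+205,p[1]/8-.45+195)],.028)),4))
w=np.array([.140,-.0851]);
def proj(P,d):
    P=np.array(P,float);W=np.r_[RT+RR@P[:2],P[2]]
    r,_=cv2.Rodrigues(d['extrinsics'][:3,:3]);return cv2.projectPoints(W.reshape(1,1,3),r,d['extrinsics'][:3,3],d['K'],d['distortion'])[0].ravel()
print('expected tip px if x=-85:',proj([-.085,.14,.028],s),'y=.11:',proj([-.085,.11,.028],s),'fin base right end',proj([-.093,.1436,.028],s))
E
```

```text
[[ 18  21  19  20  17  18  14  17  20  14  22  22  17  17  18  27  36  33
   20  14  17  28  59  77]
 [ 20  17  16  19  20  20  18  14  17  19  17  18  19  20  19  25  38  47
   30  18  10  18  51  78]
 [ 25  17  20  18  17  21  18  22  16  16  16  15  20  22  23  27  38  46
   48  29  16  19  46  80]
 [ 28  16  18  20  18  22  21  19  19  20  19  16  21  25  39  56  54  38
   50  47  30  17  48  84]
 [ 14  11  16  14  16  21  22  20  25  25  21  21  17  33  64  84  70  37
   50  48  43  30  49  88]
 [ 10   9   9  13  15  24  33  58  82  28  27  20  19  39  77  89  74  43
   51  53  61  55  50  73]
 [ 21  11  11   7  12  38  72  97 120  30  27  27  19  45  91 103  71  44
   56  69  82  77  65  64]
 [ 58  14  14   9   8  49  94  93  74  37  28  25  20  44  91 111  72  50
   80  89  85  82  74  69]
 [ 86  29   9   9  19  51  90 102  90  61  25  28  20  31  75 111  79  71
  100  94  87  82  81  72]
 [ 97  56  23  38  62  83 103 106 106  90  53  28  23  21  73 117  83  66
   89 103  95  85  76  66]
 [100  89  65  88 106  97  85  98 106 114 109  47  23  19  77 128  86  69
   77  93  98  73  60  50]
 [100 102 102 101 106 102  81  71 112 144 157 106  46  28  86 128  88  71
   73  89  83  61  54  52]
 [105 103  93  82 102 107 106 111 140 171 173 158 107  69 104 120  95  78
   74  91  83  63  54  49]
 [101 104  94  75  89 117 148 173 177 181 172 172 162 126 121 128  98  74
   80  88  82  67  54  52]]
[[-0.0862  0.1357  0.028 ]]
[[-0.0862  0.1341  0.028 ]]
[[-0.0863  0.1315  0.028 ]]
expected tip px if x=-85: [225.06988321 212.09731369] y=.11: [231.53827924 219.12420325] fin base right end [221.57873437 212.68250315]
```

```bash
python3 nudge.py '[0, -0.002, 0, 0, 0.008, 0, -0.002, 0, 0, 0.008, 0, -0.0015, 0, 0, 0.008, 0, -0.001, 0, 0, 0.008, 0, 0, 0, 0, 0.008, 0, 0, 0, 0, 0.008, 0, 0, 0, 0, 0.008, 0, 0, 0, 0, 0.008]' 50|egrep 'time|pos|ft_|grip'
python3 - <<'E'
from h import *
from rig import env, vision
o=env.observe();print(local(RR,RT,o['position']),o['qvel'])
s=vision.get_image('side');np.savez('s7.npz',**s)
print(s['pixels'].mean(2).astype(int)[204:224,212:236])
s0=dict(np.load('side0.npz'));print(s0['pixels'].mean(2).astype(int)[195:214,236:256])
E
```

```text
time_s: 19.3
position: [0.5133, 0.1252, 0.067]
ft_force: [10.1, -1.4, 3.8]
grip_width: 0.0129
gripper_force: 51.2
[[-0.09130743  0.08585749  0.06699919]] [-0.02806545  0.10955872  0.01464951  0.06559699  0.03979978 -0.13619616]
[[ 18  21  39  47  30  40  62  66  68  54  19  17  16  20  29  26  17  17
   18  22  34  33  15  20]
 [ 16  16  24  28  18  21  30  48  56  47  17  16  17  22  29  26  19  17
   19  28  34  14  11  16]
 [ 16  15  19  17  19  16  15  19  23  17  18  19  18  21  29  28  18  17
   18  50  68  13  15  16]
 [ 19  21  17  17  17  18  16  17  17  20  18  19  20  17  21  27  19  16
   17  54  84  17  17  14]
 [ 22  21  19  20  20  20  17  19  17  15  17  20  17  14  17  22  19  18
   17  42  65  29  17  14]
 [ 31  21  20  19  18  19  19  18  18  16  16  17  19  18  20  21  18  20
   20  28  45  32  12  15]
 [ 54  39  26  19  18  20  17  19  20  19  18  18  18  17  17  24  19  21
   20  26  41  40  21  12]
 [ 69  63  46  30  23  19  19  23  19  18  20  20  18  15  24  24  20  23
   26  33  43  48  35  23]
 [ 69  69  66  54  40  21  21  18  18  20  20  18  21  21  20  2
[... 2064 characters left out ...]
  79  77
   75  85]
 [ 96  96  94 100 121 149 136 117 109 111  83  82  84  84  93  90  84  81
   78  74]
 [ 96  95  91  92 109 142 148 134 122 108  83  83  82  82  88  95  89  83
   79  78]
 [ 91  93  95  97 103 127 148 146 128  96  81  82  81  83  82  88  94  93
   82  78]
 [ 90  88  98  99  99 119 153 147 132  96  83  83  81  82  81  83  89  94
   93  75]
 [ 90  82 103 112 122 123 148 155 138 110  82  83  83  82  81  84  84  88
   88  60]
 [ 97  96  95 126 165 152 132 162 151 119  96  83  83  83  79  83  82  83
   77  56]
 [100  93  91 128 167 164 163 163 163 152 116  82  83  81  83  84  82  83
   78  58]
 [108 123 126 146 166 164 171 175 164 154 126 100  82  83  82  81  82  82
   77  60]]
```

```bash
python3 - <<'E'
from h import *
s=dict(np.load('side0.npz'));print(np.round(local(RR,RT,onplane(s,[(240.3,204.5),(244,202.5),(244,204)],.028)),4))
R=s['extrinsics'][:3,:3];r,_=cv2.Rodrigues(R)
for P in([-.04,.14,.028],[-.04,.115,.028],[-.04,.107,.076],[-.047,.107,.076],[-.047,.063,.076]):
    P=np.array(P);print(P,cv2.projectPoints(np.r_[RT+RR@P[:2],P[2]].reshape(1,1,3),r,s['extrinsics'][:3,3],s['K'],s['distortion'])[0].ravel())
E
```

```text
[[-0.0401  0.1391  0.028 ]
 [-0.0286  0.1393  0.028 ]
 [-0.0316  0.1348  0.028 ]]
[-0.04   0.14   0.028] [240.12065342 204.27948345]
[-0.04   0.115  0.028] [245.6007548  209.91429428]
[-0.04   0.107  0.076] [246.16377247 198.10393568]
[-0.047  0.107  0.076] [243.7555077  199.34640601]
[-0.047  0.063  0.076] [254.12939162 209.79871834]
```

```bash
python3 nudge.py '[0, -0.001, 0, 0, 0.008, 0, 0, 0, 0, 0.008, 0, 0, 0, 0, 0.008, 0, 0, 0, 0, 0.008, 0, 0, 0, 0, 0.008, 0, 0, 0, 0, 0.008]' 50|egrep 'time|pos|ft_|grip'
python3 - <<'E'
from h import *
from rig import env, vision
o=env.observe();print(local(RR,RT,o['position']))
s=vision.get_image('side');c=[k[1:] for k in caps(s)[1]];print(c[:4]);print(env.close_job())
E
```

```text
time_s: 19.95
position: [0.5124, 0.1254, 0.067]
ft_force: [9.3, -0.7, 4.0]
grip_width: 0.0129
gripper_force: 51.2
[[-0.09222865  0.08586036  0.0670044 ]]
[(np.float64(322.53), np.float64(212.27)), (np.float64(315.72), np.float64(216.36)), (np.float64(308.82), np.float64(220.29)), (np.float64(301.84), np.float64(224.33))]
the job is handed in; nothing more can be done
None
```

I handed the job in at about 20 s with the rack seated against both stops (within about 1.5 mm by camera) and the gripper still holding the shutter handle within an estimated 2 mm of the mark. One risk: while sliding the rack, the gripper apparently touched the reader head, with up to 41 N sideways at the wrist against the 40 N limit, and the hand-in returned no verdict.

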